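# Bin the spent capsule in the bedside pedal bin

## Task

Clear away the spent red drink capsule from the spoon rest. First swing the little teal bin's carry handle all the way over to the back, away from the pedal, until it clicks home; then press the pedal right down to its stop so that the lid goes over and stays open by itself, let the pedal come up, put the capsule in the bin and close the lid fully. Leave the handle back and leave the rest of the tea things, the spoon rest included, where they are.

Things in the scene. Friction and masses are not known exactly. Their poses are not given: they have to be found in the camera images.
- bin: Small teal pedal bin on a heavy black plinth; stands still. Origin at the centre of its underside; z up; -x side = front (pedal), +x side = back (lid hinge), y across. Outside 110 (x) x 150 (y) mm; walls 5 mm, open mouth at z = 150 mm, inner floor at z = 45 mm; the shut lid's top at z = 161 mm.
- handle (a joint): Angle (rad) of the steel carry handle, whose arms (at y = +-83 mm) pivot on the bin's sides at x = 0, z = 115 mm. 0 = straight up over the lid, in its way; negative = leaning to the pedal side, positive = to the back. Range -0.6 to 1.75; stays where left (0.5 N at the bar). Click detent from 1.4 to 1.6; seated from 1.6 to the stop at 1.75 (bar 118 mm behind centre, 94 mm high).
- handle_bar (a point): Middle of the handle's crossbar (166 mm long, across the bin along its y; the middle 90 mm is an orange grip 14 mm thick), 120 mm from the pivot line.
- pedal (a joint): Angle (rad) of the bin's orange pedal at the front: 0 = up at rest, 0.30 = down at its stop; springs back when let go. It takes about 7 to 10 N. Through a lifter it raises the lid (lid angle = 5.75 x pedal angle); only near the stop does the lid go over past upright and stay open when the pedal is let go.
- pedal_pad (a point): Centre of the top face of the orange pedal pad (44 mm along the bin's x, 56 mm across), 114 mm in front of the bin's centre and about 46 mm above the table at rest, 20 mm at the stop. The pedal's hinge line is at x = -30 mm, z = 30 mm of the bin, parallel to its y; 85 mm from hinge to pad.
- bin_lid (a joint): Angle (rad) of the bin's lid: 0 = shut, 1.57 = upright, 1.85 = fully open, leaning back against its stop. Past about 1.5 it stays open; below that it falls shut slowly.
- lid_edge (a point): Middle of the lid's free edge. The lid is a plate 118 mm long (bin x), 150 mm wide and 10 mm thick; hinge line at x = 55 mm, z = 150 mm of the bin, parallel to its y. When open the edge is about 265 mm above the table.
- capsule: Spent drink capsule, red, lying flange down on the spoon rest: red cylinder 30 mm diameter with a 37 mm, 2 mm thick silver flange at the bottom and a small silver top; 28 mm high, 16 g. Origin at the centre of its underside, z up.
- spoon_rest: White ceramic spoon rest: round dish 120 mm across with a 10 mm high rim, inner floor 6 mm above the table, and a flat tail 43 mm long toward its -x. Origin at the centre of the dish's underside. It lies left or right of the bin.
- silicone_lid: Salmon-pink silicone mug lid, flat disc 94 mm across, 5 mm thick with a small knob; origin at the centre of its underside. Leave alone.
- flask: Purple flask with a toggle-lock lid, 72 mm diameter, 226 mm high; origin at the centre of its underside. Leave alone.
- mugs: Two nested stainless steel mugs, 84 mm rim, 115 mm high together; origin at the centre of the underside. Leave alone.
- jar: Glass jar with a clamp lid, 86 mm diameter, 106 mm high; origin at the centre of its underside. Leave alone.
- tin: Yellow tin with a white top, 71 mm diameter, 78 mm high; origin at the centre of its underside. Leave alone.
- clock: White alarm clock 45 x 90 x 75 mm; origin at the centre of its underside. Leave alone.
- teaspoon: Steel teaspoon 140 mm long lying flat along its x. Leave alone.

How it is judged (in metres and radians):
On the way, in this order (a step that is already met when the one before it is completed fails the run):
1. the carry handle is swung to the back and seated past its click (over 1.6 rad) (value of joint handle above 1.6 rad), for 0.2 s.
2. with the handle still seated, the pedal is pressed down to its stop (over 0.275 rad) and the lid has gone past upright (over 1.5 rad) (value of joint handle above 1.6 rad and value of joint pedal above 0.275 rad and value of joint bin_lid above 1.5 rad), for 0.2 s.
3. the pedal is up again and the lid stays open by itself (value of joint pedal below 0.05 rad and value of joint bin_lid above 1.45 rad), for 0.2 s.
4. the capsule lies in the bin, let go, with the lid still open (x of capsule in the frame of bin between -0.055 and 0.055 m and y of capsule in the frame of bin between -0.075 and 0.075 m and z of capsule in the frame of bin between 0.03 and 0.1 m and contact force between the fingers and capsule below 0.05 N and value of joint bin_lid above 1.2 rad), for 0.1 s.
At the end, for the whole second after the job is handed in: The capsule is at rest inside the bin (below its mouth, origin less than 100 mm above the table), let go; the lid is shut (under 0.06 rad), the pedal is up (under 0.05 rad) and the handle is seated at the back (over 1.6 rad) (x of capsule in the frame of bin between -0.055 and 0.055 m and y of capsule in the frame of bin between -0.075 and 0.075 m and z of capsule in the frame of bin between 0.03 and 0.1 m and contact force between the fingers and capsule below 0.05 N and linear speed of capsule below 0.03 m/s and value of joint bin_lid below 0.06 rad and value of joint pedal below 0.05 rad and value of joint handle above 1.6 rad); the robot touches nothing.
It fails at once if a bystander (flask, mugs, jar, silicone lid, tin, clock, teaspoon) or the spoon rest is moved more than 30 mm (distance of any of flask, mugs, jar, silicone_lid, tin, clock, teaspoon, spoon_rest from where it was at the start of the episode above 0.03 m).
It fails at once if the flask, mugs or jar is tipped over (angle between any of flask, mugs, jar's own z axis and vertical above 0.5 rad).
It also fails if it takes over 64 s, if anything falls off the work surface, if the arm or the gripper's body presses on something with over 40 N, if the wrist force passes 120 N, or if a joint passes its speed limit or range.

## Robot

A 6-joint arm with a two-finger parallel gripper is mounted at the origin on the work surface. World frame = base frame: x ahead of the robot, y to its left, z up, the work surface at z = 0. Lengths are in m, angles in degrees, forces in N, time in s.
With the tool pointing down it reaches from about 0.375 to 0.925 m from the base axis. Payload 5.7 kg.
Tool frame: the origin (TCP) lies at the very end of the fingers, on their centre line; the grasp point (between the pads) lies 19 mm behind it; z points along the fingers, y is the line along which they close (so a half turn about z gives the same grasp; the last joint's range is limited). The gripper opens to 85 mm and grips with 20 to 120 N. Pads are 22 mm wide; open, the fingers measure 114 mm over their backs; the gripper's body (76 mm by 85 mm) begins 54 mm behind the grasp point. The pads swing forward as they close: fully open they stand 13 mm farther back than shut.
Start: joints at [-79.991, 20.558, 86.54, -0, 72.909, -6.595], TCP at [0.171, -0.575, 0.231] pointing down, gripper open.
Joint ranges: [-170.27, 170.27], [-57.76, 135], [12.27, 136.19], [-55.21, 235.2], [11.17, 155.16], [-170.74, 170.74]. Speed limits (degrees/s): [136.94, 136.94, 180, 180, 180, 180].

## Interface

Orientations are given as a 3x3 rotation matrix whose columns are the frame's x, y, z axes.
In Python, from cell import read_state, capture, camera_model, close_job, recognise, regions_of gives the robot as it stands. The module is installed in compiled form; this text tells all that it offers.
- The arm moves only by the tool drive_tool, never from a script. Its argument "series" is a list that holds one entry, the list of rows, each a list of 7 numbers: the shift along the world's x, y, z in m, then the turn, a rotation vector about the world's x, y, z in rad, then the closure, from -1 (fully open) to 1 (shut), so that 0 is half open. A call has 1 to 10 rows; each row is the pose to reach, as a shift and turn from the pose commanded when the call began; what a row does not reach only later rows make up. A row lasts 1/12 s, in which the tool goes at most 41.7 mm and 7.16 degrees, less where a joint would pass 70% of its speed; a pose out of reach is approached as far as the arm can. A call with a gripper value outside its range is refused whole. The fingers move at their own pace and stop on an object; the grip force is fixed at half the most. Time passes only in rows, so rows that repeat a pose let the fingers close. It gives the time, the measured TCP pose, the force, the opening and the grip force at its end, in the units of the state.
- read_state(): the state, without advancing time (a new reading comes with each control period).
- capture(name): name is "scene" or "top" or "wrist"; returns the picture (384x512x3 uint8, red, green, blue); there is no depth.
- camera_model(name): a dict with "mtx" (3x3 intrinsics, pixels), "dist_coeffs" ([k1, k2, p1, p2, k3] as OpenCV has them; the pictures are not rectified), "position" and "rotation" of the camera in the world; the wrist camera has in their place "mount" (4x4, takes a point from camera to tool coordinates, whose origin is the TCP and whose axes are the flange's). Camera axes: x right, y down, z forward; pixel columns grow to the right and rows downward; lengths in m; the calibration is good to about 2 mm. A picture is of the moment at which its call begins: read the wrist's pose just before it. camera_model takes no time and is no camera call.
- close_job(): hands the job in; it is judged then, once.
Trained networks look in the newest picture that a camera, given by its name, has taken for a name from the list of things; names that differ only in an ending like _2 or _b are one class to them, and where a whole thing is asked for, a point or a joint stands for the part that bears it (a point fixed in the world has none). Each returns a list of dicts, best first, with "p" (0 to 1); they miss things now and then, are a little off and sometimes report something else, mostly with a low value. They report only what shows in the picture. A call takes as long as a camera call.
- recognise(camera, target): "location" ([row, column] in pixels, amid what is visible of it).
- regions_of(camera, target): "mask" (384x512 bool, what is visible of it) and "location" ([row, column] in pixels, amid what is visible of it).
The state is a dict: "time": time; "joints": joint angles; "joint_vel": joint speeds; "effort": joint torques, N m; "position": TCP position; "orientation": TCP orientation; "contact_force": force on the tool from outside, world axes, zero at the start; "ft_torque": the same for the moment, N m; "gripper_width": opening from 0.0 (shut) to 1.0 (fully open); "grip_force": force on a finger pad.
Only numpy, scipy, OpenCV 4.12 (cv2) and the standard library are available. Lean on these libraries where they do the work, as an engineer would, in place of code of your own. Each camera call takes 0.05 s, during which the arm holds its last target. There are 200 camera calls.

## Working session

There is one attempt and no reset: what is moved stays moved. The work goes in short steps, Python scripts to look and compute and a tool call to move; the robot and the scene stay as the last step left them, time stands still between calls to the robot, and variables do not carry over. Pictures are saved under pics/ and viewed, at most 12 in all, crops included, and the job is handed in when it is done.

Besides the shell and the picture viewer there is one more tool, called as a command line: name --argument value ..., lists and objects as JSON in quotes. drive_tool: Moves the arm, as the interface text tells. Its arguments: {"type":"object","properties":{"series":{"type":"array"}},"required":["series"]}

```bash
mkdir -p pics; cat > h.py <<'E'
import numpy as np, cv2
from cell import *
def cam(n):
    m=camera_model(n); K=np.array(m["mtx"],float); d=np.array(m["dist_coeffs"],float)
    if n=="wrist":
        s=read_state(); T=np.eye(4); T[:3,:3]=s["orientation"]; T[:3,3]=s["position"]; M=T@np.array(m["mount"]); return K,d,M[:3,3],M[:3,:3]
    return K,d,np.array(m["position"],float),np.array(m["rotation"],float)
def ray(c,rc):
    K,d,p,R=c; u=cv2.undistortPoints(np.array([[[rc[1],rc[0]]]],float),K,d)[0,0]; v=R@np.array([u[0],u[1],1]); return p,v/np.linalg.norm(v)
def onz(c,rc,z):
    p,v=ray(c,rc); return p+v*(z-p[2])/v[2]
def tri(*cr):
    A=np.zeros((3,3));b=np.zeros(3)
    for c,rc in cr:
        p,v=ray(c,rc);P=np.eye(3)-np.outer(v,v);A+=P;b+=P@p
    x=np.linalg.solve(A,b); return x,[np.linalg.norm((np.eye(3)-np.outer(v,v))@(x-p)) for p,v in (ray(*q) for q in cr)]
def proj(c,X):
    K,d,p,R=c; return cv2.projectPoints(np.atleast_2d(X).astype(float),cv2.Rodrigues(R.T)[0],-R.T@p,K,d)[0][:,0]
def save(n,f):
    im=capture(n); cv2.imwrite("pics/"+f,im[:,:,::-1]); return im
E
cat > a.py <<'E'
from h import *
np.set_printoptions(precision=3,suppress=True)
for n in("scene","top"):
    save(n,n+"0.png");c=cam(n);print(n,c[2],c[3].tolist())
    for t in["bin","handle_bar","pedal_pad","lid_edge","capsule","spoon_rest","silicone_lid","flask","mugs","jar","tin","clock","teaspoon"]:
        r=recognise(n,t)[:2]
        print(t,[(np.round(q["location"],1).tolist(),round(q["p"],2),np.round(onz(c,q["location"],.03),3).tolist()) for q in r])
E
python3 a.py; python3 -c "
import cv2,numpy as np
print(cv2.imread('pics/top0.png').shape)"
```

```text
scene [ 1.206 -0.665  0.784] [[0.7482525443401351, 0.3850040408509656, -0.5402684688346548], [0.6634074271292372, -0.43061074526080956, 0.6119354309857342], [0.00295220566357769, -0.8163003580756035, -0.5776201259369014]]
bin [([199.2, 244.9], 0.96, [0.513, 0.077, 0.03])]
handle_bar [([161.2, 252.8], 0.82, [0.376, 0.269, 0.03])]
pedal_pad []
lid_edge [([184.2, 239.9], 0.91, [0.443, 0.128, 0.03])]
capsule [([167.7, 279.7], 0.53, [0.478, 0.3, 0.03])]
spoon_rest [([193.1, 323.6], 0.66, [0.682, 0.274, 0.03]), ([170.5, 278.4], 0.62, [0.486, 0.282, 0.03])]
silicone_lid [([273.3, 128.0], 0.97, [0.505, -0.358, 0.03]), ([198.5, 245.9], 0.26, [0.513, 0.082, 0.03])]
flask [([302.4, 174.3], 0.81, [0.666, -0.337, 0.03])]
mugs [([177.2, 345.9], 0.91, [0.688, 0.406, 0.03]), ([303.1, 141.9], 0.42, [0.611, -0.39, 0.03])]
jar [([257.8, 285.7], 0.82, [0.771, -0.043, 0.03])]
tin [([194.9, 323.3], 0.72, [0.687, 0.264, 0.03])]
clock [([217.1, 330.1], 0.85, [0.766, 0.182, 0.03])]
teaspoon [([306.7, 140.1], 0.64, [0.616, -0.4, 0.03])]
top [0.484 0.016 1.051] [[0.0011410408227113399, -0.9870896054678242, 0.1
[... 321 characters left out ...]
28.7, 211.6], 0.88, [0.572, 0.124, 0.03])]
lid_edge [([225.7, 255.2], 0.64, [0.582, -0.003, 0.03])]
capsule []
spoon_rest [([265.1, 372.5], 0.68, [0.468, -0.342, 0.03]), ([269.5, 145.2], 0.65, [0.455, 0.312, 0.03])]
silicone_lid [([262.7, 368.2], 0.65, [0.475, -0.33, 0.03])]
flask [([171.2, 387.9], 0.85, [0.747, -0.404, 0.03]), ([220.2, 244.8], 0.51, [0.598, 0.027, 0.03])]
mugs [([175.1, 123.4], 0.68, [0.732, 0.391, 0.03])]
jar [([154.5, 279.8], 0.56, [0.798, -0.078, 0.03])]
tin [([179.7, 172.5], 0.81, [0.719, 0.244, 0.03])]
clock [([160.8, 196.1], 0.77, [0.777, 0.175, 0.03]), ([220.5, 361.9], 0.27, [0.597, -0.318, 0.03])]
teaspoon [([220.2, 363.4], 0.6, [0.598, -0.322, 0.03])]
(384, 512, 3)
```

View pics/top0.png

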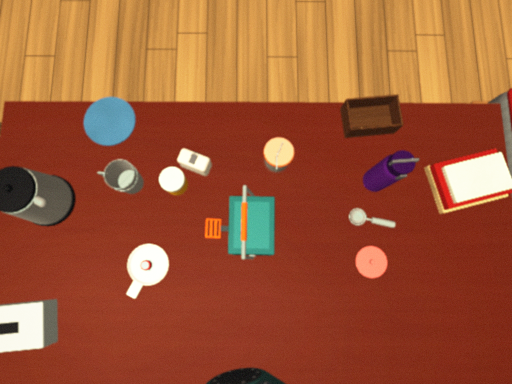

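View pics/scene0.png

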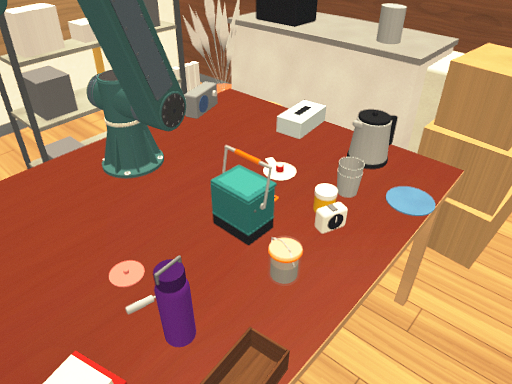

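```bash
cat > b.py <<'E'
from h import *
from scipy.optimize import minimize
np.set_printoptions(precision=4,suppress=True)
ims={n:cv2.imread(f"pics/{n}0.png") for n in("scene","top")};C={n:cam(n) for n in ims}
H={n:cv2.cvtColor(i,cv2.COLOR_BGR2HSV) for n,i in ims.items()}
seed={"top":(226,258),"scene":(210,230)}
def comp(m,rc,best=False):
    k,l,s,ce=cv2.connectedComponentsWithStats(m.astype(np.uint8))
    i=1+np.argmin(np.hypot(ce[1:,1]-rc[0],ce[1:,0]-rc[1])-(s[1:,4]>30)*1000); return l==i,ce[i][::-1],s[i,4]
M={}
for n in ims:
    h=H[n]; m=(h[...,0]>75)&(h[...,0]<100)&(h[...,1]>90)&(h[...,2]>40)
    mm=np.zeros_like(m); r,c=seed[n]; mm[r-60:r+60,c-60:c+60]=m[r-60:r+60,c-60:c+60]
    q,ce,a=comp(mm,(r,c)); hull=cv2.convexHull(np.argwhere(q)[:,::-1].astype(np.int32)); z=np.zeros(m.shape,np.uint8); cv2.fillConvexPoly(z,hull,1); M[n]=(z,a); print(n,ce,a,z.sum())
pts=np.array([[x,y,z] for y in(-.075,.075) for x,z in((-.055,.05),(.055,.05),(-.055,.15),(.055,.15),(-.063,.15),(-.063,.161),(.055,.161))])
def P(p,b): 
    c,s=np.cos(b[2]),np.sin(b[2]); return np.atleast_2d(p)@np.array([[c,s,0],[-s,c,0],[0,0,1]])+[b[0],b[1],0]
def cost(b,names=("top","scene")):
    t=0
    for n in names:
        hu=cv2.convexHull(proj(C[n],P(pts,b)).astype(np.float32)); z=np.zeros((384,512),np.uint8); cv2.fillConvexPoly(z,np.round(hu*16).astype(np.int32),1,cv2.LINE_8,4)
        t+=(z!=M[n][0]).sum()/M[n][0].sum()
    return t
best=min((minimize(cost,[.58,0.0,-np.pi/2+d],method="Nelder-Mead",options=dict(initial_simplex=np.array([[.58,0,-1.57+d],[.6,0,-1.57+d],[.58,.02,-1.57+d],[.58,0,-1.45+d]]))) for d in(-.15,-.05,.05,.15)),key=lambda r:r.fun)
b=best.x; print("bin",b,np.degrees(b[2]),best.fun); np.save("bin.npy",b)
for n in ims:
    r=minimize(lambda q:cost(q,(n,)),b,method="Nelder-Mead",options=dict(initial_simplex=b+np.array([[0,0,0],[.01,0,0],[0,.01,0],[0,0,.1]]))); print(n,r.x,r.fun)
# orange parts
O={}
for n in ims:
    h=H[n]; m=(h[...,0]>3)&(h[...,0]<18)&(h[...,1]>180)&(h[...,2]>170)
    k,l,s,ce=cv2.connectedComponentsWithStats(m.astype(np.uint8))
    O[n]=[(ce[i][::-1],s[i,4]) for i in range(1,k) if s[i,4]>8]; print(n,[(c,a) for c,a in O[n]])
hb={"top":(223,243.5),"scene":(157,250)}
g={n:min(O[n],key=lambda o:np.hypot(*(o[0]-hb[n])))[0] for n in ims}
x,e=tri(*[(C[n],g[n]) for n in ims]); print("grip",x,e)
R=np.array([[np.cos(b[2]),-np.sin(b[2])],[np.sin(b[2]),np.cos(b[2])]])
loc=R.T@(x[:2]-b[:2]); print("in bin",loc,x[2],"angle",np.arctan2(loc[0],x[2]-.115),np.hypot(loc[0],x[2]-.115))
g=min(O["top"],key=lambda o:np.hypot(*(o[0]-[228,213])))[0]; q=onz(C["top"],g,.046); print("pad",q,"in bin",R.T@(q[:2]-b[:2]))
# dish and capsule
for n,rc in(("top",(265,147)),("scene",(171,279))):
    h=H[n]; w=np.zeros((384,512),bool); r,c=rc; w[r-35:r+38,c-40:c+40]=1
    red=w&((h[...,0]<6)|(h[...,0]>174))&(h[...,1]>150)&(h[...,2]>150); wh=w&(h[...,1]<90)&(h[...,2]>130)
    for nm,m,z in(("red",red,.02),("white",wh,.01)):
        p=np.argwhere(m); print(n,nm,len(p),p.mean(0) if len(p) else 0, onz(C[n],p.mean(0),z) if len(p) else 0)
E
python3 b.py; python3 - <<'E'
import cv2
a=cv2.imread('pics/top0.png')[180:305,95:295];b=cv2.imread('pics/scene0.png')[140:265,185:385]
cv2.imwrite('pics/c.png',cv2.resize(cv2.vconcat([a,b]),None,fx=2.4,fy=2.4,interpolation=2))
E
```

```text
scene [199.1178 241.8362] 3132 3365
top [225.5605 260.2201] 1536 1613
bin [ 0.5739 -0.0026 -1.5857] -90.85331582532434 0.7884449251024136
scene [ 0.5769 -0.004  -1.629 ] 0.049925705794948
top [ 0.5739 -0.0028 -1.5839] 0.7334159950402975
scene [(array([ 90.4211, 224.7368]), np.int32(19)), (array([104.4545, 228.9091]), np.int32(11)), (array([112.075, 208.275]), np.int32(40)), (array([130.4578, 166.2651]), np.int32(83)), (array([118.1111, 220.1111]), np.int32(9)), (array([118.8182, 192.4545]), np.int32(11)), (array([130.85, 272.05]), np.int32(20)), (array([132.3793, 319.4828]), np.int32(29)), (array([127.5455, 326.3636]), np.int32(11)), (array([133.8929, 265.0714]), np.int32(28)), (array([136.6923, 252.5385]), np.int32(13)), (array([140.5938, 305.4375]), np.int32(32)), (array([143.9545, 244.7273]), np.int32(22)), (array([143.5   , 272.2143]), np.int32(14)), (array([141.75  , 329.0833]), np.int32(12)), (array([145.9167, 159.4167]), np.int32(12)), (array([145.5556, 293.3889]), np.int32(18)), (array([149.3636, 264.1818]), np.int32(11)), (array([156.0065, 246.7273]), np.int32(154)), (array(
[... 2001 characters left out ...]
32(22))]
top [(array([102.45, 478.75]), np.int32(20)), (array([155.7, 263.8]), np.int32(10)), (array([161.6875, 289.125 ]), np.int32(16)), (array([220.0651, 243.7811]), np.int32(169)), (array([227.9565, 212.3565]), np.int32(345))]
grip [0.5733 0.0256 0.236 ] [np.float64(0.002434554705560995), np.float64(0.0024345547055610595)]
in bin [-0.0282 -0.001 ] 0.2360306599507594 angle -0.22889517817125488 0.12427196161019537
pad [0.5732 0.1202 0.046 ] in bin [-0.1228 -0.0025]
top red 334 [278.8443 144.994 ] [0.4282 0.3142 0.02  ]
top white 1518 [267.0659 145.9163] [0.4614 0.3161 0.01  ]
scene red 193 [158.7824 278.7047] [0.4256 0.36   0.02  ]
scene white 729 [173.5556 278.0082] [0.4784 0.2904 0.01  ]
```

View pics/c.png

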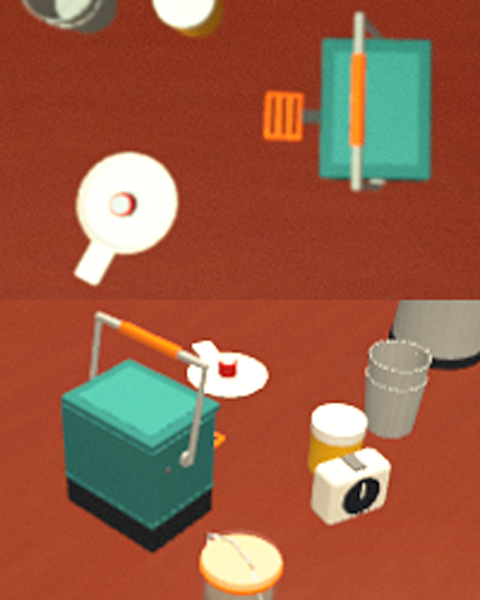

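```bash
python3 - <<'E'
s=open('b.py').read()
s=s.replace("q,ce,a=comp(mm,(r,c))","q=cv2.morphologyEx(mm.astype(np.uint8),cv2.MORPH_OPEN,np.ones((3,3)))>0; ce=a=0")
i=s.index("# orange"); s2=s[:i]+'''
R=np.array([[np.cos(b[2]),-np.sin(b[2])],[np.sin(b[2]),np.cos(b[2])]])
x=np.array([.5733,.0256,.236]); loc=R.T@(x[:2]-b[:2]); print("grip in bin",loc,"angle",np.arctan2(loc[0],x[2]-.115),np.hypot(loc[0],x[2]-.115))
print("pad in bin",R.T@(np.array([.5732,.1202])-b[:2]))
for n,rc in(("top",(265,146)),("scene",(168,279.5))):
    im=ims[n][int(rc[0])-12:int(rc[0])+13,int(rc[1])-12:int(rc[1])+13].astype(int)
    p=np.argwhere((im[...,2]-im[...,1]>60)&(im[...,2]>110))+[int(rc[0])-12,int(rc[1])-12]; print(n,len(p),p.mean(0),p.min(0),p.max(0),onz(C[n],p.mean(0),.022 if n=="scene" else .03))
print("dish",onz(C["top"],(264.6,148.3),.01),"captop",onz(C["top"],(265,145.8),.034))
for nm,rc,z in(("silic",(262,371.5),.005),):print(nm,onz(C["top"],rc,z))
'''
open('b2.py','w').write(s2)
E
python3 b2.py
```

```text
scene 0 0 3362
top 0 0 2642
bin [ 0.5737  0.0031 -1.5933] -91.29165125425908 0.15768433860923237
scene [ 0.5765 -0.0032 -1.6014] 0.049970255800118976
top [ 0.5717  0.0068 -1.5586] 0.0582891748675246
grip in bin [-0.0225 -0.0009] angle -0.18374107066447926 0.12307165941837112
pad in bin [-0.1171 -0.0031]
top 28 [264.8571 148.1071] [260 144] [269 150] [0.4681 0.3043 0.03  ]
scene 187 [162.9465 281.7005] [156 267] [180 291] [0.4546 0.3412 0.022 ]
dish [0.4685 0.3095 0.01  ] captop [0.4677 0.3098 0.034 ]
silic [ 0.4766 -0.3487  0.005 ]
```

```bash
python3 - <<'E'
from cell import *
import numpy as np
np.set_printoptions(precision=3,suppress=True)
s=read_state();print(s["time"],np.array(s["orientation"]),s["gripper_width"],s["contact_force"]);print(np.array(camera_model("wrist")["mount"]))
E
```

```text
1.4 [[ 0.958  0.286 -0.   ]
 [ 0.286 -0.958  0.   ]
 [ 0.    -0.    -1.   ]] 1.000630603495835 [-0.419 -0.86  -0.119]
[[ 0.001 -0.955 -0.297  0.077]
 [ 1.     0.001  0.001 -0.   ]
 [-0.    -0.297  0.955 -0.143]
 [ 0.     0.     0.     1.   ]]
```

drive_tool --series '[[[0.05,0.05,0.17,0,0,-0.29,0.8],[0.43,0.605,0.17,0,0,-0.29,0.8],[0.43,0.605,0.17,0,0,-0.29,0.8],[0.43,0.605,0.17,0,0,-0.29,0.8],[0.43,0.605,0.17,0,0,-0.29,0.8],[0.43,0.605,0.17,0,0,-0.29,0.8],[0.43,0.605,0.17,0,0,-0.29,0.8],[0.43,0.605,0.17,0,0,-0.29,0.8],[0.43,0.605,0.17,0,0,-0.29,0.8],[0.43,0.605,0.17,0,0,-0.29,0.8]]]'

```text
time: 2.23
position: [0.3961, -0.2603, 0.3372]
orientation: [[1.0, -0.001, 0.001], [-0.001, -1.0, -0.0], [0.001, 0.0, -1.0]]
contact_force: [0.7, -0.8, -0.1]
gripper_width: 0.1
grip_force: 0.0
```

drive_tool --series '[[[0.2,0.29,0.06,0,0,0,0.8],[0.2,0.29,0.06,0,0,0,0.8],[0.2,0.29,0.06,0,0,0,0.8],[0.2,0.29,0.06,0,0,0,0.8],[0.2,0.29,0.06,0,0,0,0.8],[0.2,0.29,0.06,0,0,0,0.8],[0.2,0.29,0.06,0,0,0,0.8],[0.2,0.29,0.06,0,0,0,0.8],[0.2,0.29,0.06,0,0,0,0.8],[0.2,0.29,0.06,0,0,0,0.8]]]'

```text
time: 3.07
position: [0.5981, 0.0322, 0.397]
orientation: [[1.0, 0.004, 0.003], [0.004, -1.0, 0.002], [0.003, -0.002, -1.0]]
contact_force: [0.9, 0.5, 0.8]
gripper_width: 0.103
grip_force: 0.0
```

```bash
cat > w.py <<'E'
from h import *
import sys
np.set_printoptions(precision=4,suppress=True)
f=sys.argv[1];c=cam("wrist");save("wrist",f+".png")
import pickle;pickle.dump(c,open("pics/"+f+".pkl","wb"))
s=read_state();print(s["position"],c[2])
for t in sys.argv[2:]:
    print(t,[(np.round(q["location"],1).tolist(),round(q["p"],2)) for q in recognise("wrist",t)[:2]])
E
python3 w.py w1 bin handle_bar pedal_pad lid_edge
```

```text
[0.5966 0.0301 0.3965] [0.6746 0.0328 0.5398]
bin [([169.9, 266.2], 0.67)]
handle_bar [([184.5, 257.9], 0.63)]
pedal_pad [([161.2, 208.3], 0.62)]
lid_edge [([178.7, 278.1], 0.72)]
```

View pics/w1.png

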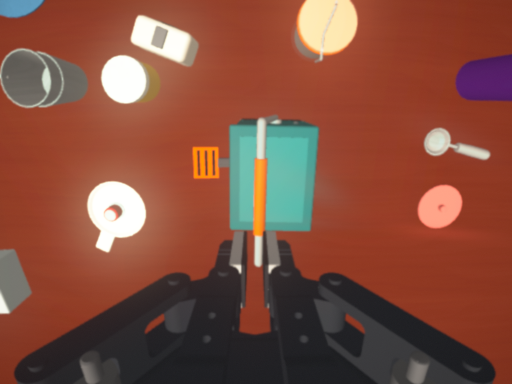

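```bash
python3 - <<'E'
from h import *
import pickle
np.set_printoptions(precision=4,suppress=True)
c=pickle.load(open("pics/w1.pkl","rb"))
for p in((125,230),(127,318),(231,310),(231,230)): print("lid",onz(c,p,.161))
for z in(.225,.235): print("bar",onz(c,(118,262),z),onz(c,(266,258),z),"grip",onz(c,(157,260.5),z),onz(c,(235,259.5),z))
print("pad",onz(c,(162.5,206),.046)); print("cap",onz(c,(212,113),.034))
print("dish",onz(c,(209,117),.01))
for n,p,z in(("clock",(40,165),.075),("tin",(79,124),.078),("jar",(23,327),.1),("mug",(75,25),.08),("flasktop",(78,470),.2)):print(n,onz(c,p,z))
E
```

```text
lid [0.6478 0.065  0.161 ]
lid [ 0.6462 -0.0494  0.161 ]
lid [ 0.4984 -0.048   0.161 ]
lid [0.4979 0.0679 0.161 ]
bar [0.6599 0.0252 0.225 ] [0.4798 0.0279 0.225 ] grip [0.6176 0.0263 0.225 ] [0.5227 0.0265 0.225 ]
bar [0.6603 0.0254 0.235 ] [0.486 0.028 0.235] grip [0.6195 0.0266 0.235 ] [0.5275 0.0267 0.235 ]
pad [0.5751 0.1181 0.046 ]
cap [0.4758 0.3052 0.034 ]
dish [0.4729 0.3088 0.01  ]
clock [0.768  0.1681 0.075 ]
tin [0.7128 0.2352 0.078 ]
jar [ 0.7859 -0.0672  0.1   ]
mug [0.7247 0.3989 0.08  ]
flasktop [ 0.7099 -0.2179  0.2   ]
```

drive_tool --series '[[[-0.024,0.06,-0.06,0,0,0,1],[-0.024,0.06,-0.1,0,0,0,1],[-0.024,0.06,-0.14,0,0,0,1],[-0.024,0.06,-0.18,0,0,0,1],[-0.024,0.06,-0.185,0,0,0,1],[-0.024,0.04,-0.185,0,0,0,1],[-0.024,0.02,-0.185,0,0,0,1],[-0.024,0.0,-0.185,0,0,0,1],[-0.024,-0.02,-0.185,0,0,0,1],[-0.024,-0.04,-0.185,0,0,0,1]]]'

```text
time: 4.15
position: [0.5703, -0.014, 0.2115]
orientation: [[1.0, -0.002, -0.001], [-0.002, -1.0, 0.0], [-0.001, -0.0, -1.0]]
contact_force: [0.1, 1.1, -1.2]
gripper_width: 0.005
grip_force: 0.4
```

drive_tool --series '[[[0,-0.02,-0.005,0,0,0,1],[0,-0.04,-0.015,0,0,0,1],[0,-0.06,-0.025,0,0,0,1],[0,-0.06,-0.025,0,0,0,1]]]'

```text
time: 4.48
position: [0.5695, -0.0762, 0.185]
orientation: [[1.0, -0.004, -0.003], [-0.004, -1.0, -0.001], [-0.003, 0.001, -1.0]]
contact_force: [-0.5, 0.3, -0.0]
gripper_width: 0.006
grip_force: 0.0
```

```bash
python3 w.py w2 handle_bar; python3 - <<'E'
from h import *
import os
ims={}
for n in("scene","top"):
    im=save(n,n+"2.png"); h=cv2.cvtColor(im,cv2.COLOR_RGB2HSV)
    r=recognise(n,"handle_bar")[:2];print(n,[(q["location"],q["p"]) for q in r])
a=cv2.imread('pics/w2.png')
b=cv2.imread('pics/scene2.png')[130:270,160:346]
cv2.imwrite('pics/m2.png',cv2.vconcat([cv2.resize(a,(400,300)),cv2.resize(b,(400,300))]))
E
```

```text
[ 0.5699 -0.0745  0.1858] [ 0.6467 -0.0759  0.3274]
handle_bar [([126.6, 286.5], 0.82)]
scene [([193.1, 222.6], 0.9), ([275.2, 127.3], 0.34)]
top [([257.7, 287.3], 0.73)]
```

View pics/m2.png

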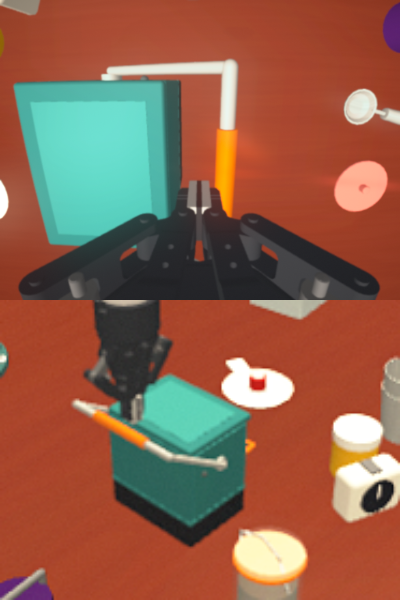

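```bash
cat > ang.py <<'E'
from h import *
import pickle,sys
from scipy.optimize import brentq
c=pickle.load(open(f"pics/{sys.argv[1]}.pkl","rb"))
rc=(float(sys.argv[2]),float(sys.argv[3]))
f=lambda t:onz(c,rc,.115+.12*np.cos(t))[1]-(.004-.12*np.sin(t))
for t in np.arange(0,1.9,.1): print(round(t,1),round(f(t),4),end="; ")
E
python3 ang.py w2 192 289.5
```

```text
0.0 -0.0918; 0.1 -0.0799; 0.2 -0.0682; 0.3 -0.057; 0.4 -0.0463; 0.5 -0.0361; 0.6 -0.0267; 0.7 -0.0181; 0.8 -0.0104; 0.9 -0.0036; 1.0 0.0021; 1.1 0.0067; 1.2 0.0102; 1.3 0.0126; 1.4 0.0137; 1.5 0.0136; 1.6 0.0123; 1.7 0.0098; 1.8 0.0062;
```

drive_tool --series '[[[0.003,0.005,0.035,0,0,0,1],[0.003,-0.02,0.035,0,0,0,1],[0.003,-0.036,0.02,0,0,0,1],[0.003,-0.037,0,0,0,0,1],[0.003,-0.038,-0.02,0,0,0,1],[0.003,-0.038,-0.035,0,0,0,1],[0.003,-0.038,-0.05,0,0,0,1],[0.003,-0.038,-0.062,0,0,0,1],[0.003,-0.038,-0.073,0,0,0,1]]]'

```text
time: 5.53
position: [0.5774, -0.1308, 0.1179]
orientation: [[1.0, 0.008, 0.006], [0.009, -0.999, -0.036], [0.006, 0.036, -0.999]]
contact_force: [-14.2, -77.9, 7.7]
gripper_width: -0.005
grip_force: 36.7
```

drive_tool --series '[[[0,0,-0.006,0,0,0,1],[0,0,-0.011,0,0,0,1],[0,0,-0.014,0,0,0,1]]]'

```text
time: 5.78
position: [0.5771, -0.1313, 0.1023]
orientation: [[1.0, 0.008, 0.005], [0.008, -0.999, -0.035], [0.005, 0.035, -0.999]]
contact_force: [-10.3, -76.0, -2.0]
gripper_width: -0.005
grip_force: 34.2
```

drive_tool --series '[[[0,-0.02,0,0,0,0,1],[0,-0.035,0,0,0,0,1],[0,-0.035,0.04,0,0,0,1],[0,-0.035,0.08,0,0,0,1],[0,-0.035,0.12,0,0,0,1],[0,-0.035,0.16,0,0,0,1],[0,-0.035,0.16,0,0,0,1]]]'

```text
time: 6.37
position: [0.5793, -0.1456, 0.2689]
orientation: [[1.0, 0.001, 0.014], [0.001, -1.0, -0.005], [0.014, 0.005, -1.0]]
contact_force: [0.8, -0.5, 0.8]
gripper_width: 0.001
grip_force: 0.0
```

```bash
python3 w.py w3 handle_bar;python3 - <<'E'
from h import *
save("scene","scene3.png")
a=cv2.imread('pics/w3.png')
b=cv2.imread('pics/scene3.png')[130:270,160:346]
cv2.imwrite('pics/m3.png',cv2.vconcat([cv2.resize(a,(400,300)),cv2.resize(b,(400,300))]))
E
```

```text
[ 0.5779 -0.1451  0.2653] [ 0.6541 -0.1443  0.4126]
handle_bar [([151.6, 222.8], 0.84)]
```

View pics/m3.png

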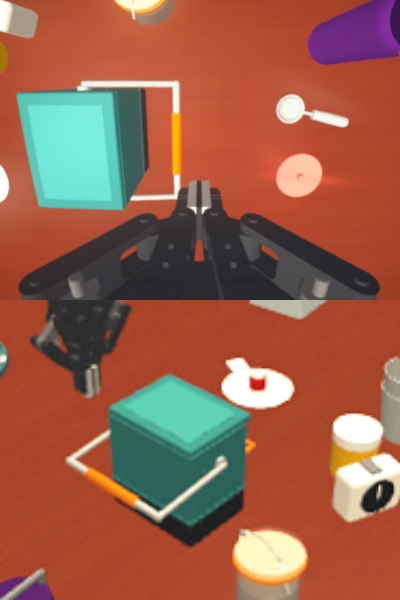

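```bash
python3 ang.py w3 183 226.5; python3 - <<'E'
from h import *
im=cv2.imread('pics/scene3.png');h=cv2.cvtColor(im,cv2.COLOR_BGR2HSV)
m=(h[...,0]>3)&(h[...,0]<18)&(h[...,1]>180)&(h[...,2]>150)
m[:, :195]=0;m[:,230:]=0;m[:205]=0;m[245:]=0
p=np.argwhere(m);print(p.mean(0),len(p))
c=cam("scene")
for t in np.arange(1.2,1.8,.1):
    for bx,by in((.573,.004),):
        print(round(t,1),proj(c,[[bx,by-.12*np.sin(t),.115+.12*np.cos(t)]])[0][::-1])
print("lid corners chk",proj(c,[[.648,.067,.161],[.648,-.051,.161],[.498,-.051,.161],[.498,.067,.161]])*1)
E
```

```text
0.0 -0.1314; 0.1 -0.1194; 0.2 -0.1073; 0.3 -0.0954; 0.4 -0.0838; 0.5 -0.0725; 0.6 -0.0617; 0.7 -0.0514; 0.8 -0.0419; 0.9 -0.0331; 1.0 -0.0252; 1.1 -0.0182; 1.2 -0.0123; 1.3 -0.0074; 1.4 -0.0037; 1.5 -0.0011; 1.6 0.0003; 1.7 0.0005; 1.8 -0.0005; [228.58358974 208.82871795] 975
1.2 [200.36356976 213.71920767]
1.3 [204.43573324 212.92834542]
1.4 [208.37021384 212.46654899]
1.5 [212.12044606 212.33456085]
1.6 [215.64398083 212.52826102]
1.7 [218.90307401 213.03901462]
1.8 [221.86509654 213.85411363]
lid corners chk [[277.40401963 182.48925369]
 [249.18822175 201.33738422]
 [209.88473398 180.10325476]
 [238.53279129 163.82598931]]
```

drive_tool --series '[[[-0.005,0.036,0,0,0,0,1],[-0.005,0.036,-0.04,0,0,0,1],[-0.005,0.036,-0.08,0,0,0,1],[-0.005,0.036,-0.12,0,0,0,1],[-0.005,0.036,-0.14,0,0,0,1],[-0.005,0.036,-0.15,0,0,0,1],[-0.005,0.036,-0.155,0,0,0,1],[-0.005,0.036,-0.158,0,0,0,1]]]'

```text
time: 7.18
position: [0.5691, -0.1087, 0.1007]
orientation: [[1.0, 0.0, -0.001], [0.0, -1.0, 0.001], [-0.001, -0.001, -1.0]]
contact_force: [-0.2, -0.0, 0.5]
gripper_width: -0.001
grip_force: 0.0
```

drive_tool --series '[[[0,0,-0.003,0,0,0,1],[0,0,-0.006,0,0,0,1],[0,0,-0.006,0,0,0,1]]]'

```text
time: 7.43
position: [0.5697, -0.109, 0.0996]
orientation: [[1.0, -0.0, 0.001], [-0.0, -1.0, -0.0], [0.001, 0.0, -1.0]]
contact_force: [-9.7, 3.5, 23.5]
gripper_width: 0.003
grip_force: 11.8
```

drive_tool --series '[[[0,0,0.04,0,0,0,1],[0,0,0.08,0,0,0,1],[0,0,0.12,0,0,0.1,1],[0,0.04,0.125,0,0,0.22,1],[0,0.08,0.125,0,0,0.34,1],[0,0.12,0.125,0,0,0.46,1],[0.004,0.16,0.125,0,0,0.58,1],[0.004,0.2,0.125,0,0,0.7,1],[0.004,0.235,0.125,0,0,0.82,1],[0.004,0.237,0.125,0,0,0.94,1]]]'

```text
time: 8.27
position: [0.574, 0.134, 0.2227]
orientation: [[0.582, 0.813, 0.004], [0.813, -0.582, 0.004], [0.005, 0.001, -1.0]]
contact_force: [-0.5, 0.1, 0.1]
gripper_width: 0.0
grip_force: 0.0
```

drive_tool --series '[[[0,0,0,0,0,0.12,1],[0,0,-0.01,0,0,0.24,1],[0,0,-0.03,0,0,0.36,1],[0,0,-0.05,0,0,0.48,1],[0,0,-0.07,0,0,0.6,1],[0,0,-0.1,0,0,0.63,1],[0,0,-0.13,0,0,0.63,1],[0,0,-0.15,0,0,0.63,1],[0,0,-0.15,0,0,0.63,1]]]'

```text
time: 9.02
position: [0.5715, 0.1277, 0.0681]
orientation: [[0.001, 1.0, -0.005], [1.0, -0.001, -0.0], [-0.0, -0.005, -1.0]]
contact_force: [-0.5, -1.3, 0.3]
gripper_width: -0.001
grip_force: 0.0
```

```bash
python3 w.py w4 handle_bar pedal_pad;python3 - <<'E'
from h import *
save("scene","scene4.png");save("top","top4.png")
a=cv2.imread('pics/w4.png')
b=cv2.imread('pics/scene4.png')[130:270,160:346];d=cv2.imread('pics/top4.png')[170:310,150:336]
cv2.imwrite('pics/m4.png',cv2.vconcat([cv2.resize(a,(400,300)),cv2.hconcat([cv2.resize(q,(400,300)) for q in(b,)])]))
print(read_state()["orientation"])
E
```

```text
[0.5727 0.1278 0.0701] [0.5729 0.2044 0.2107]
handle_bar []
pedal_pad [([225.3, 264.7], 0.78)]
[[ 1.01482704e-03  9.99990907e-01  4.14199290e-03]
 [ 9.99999373e-01 -1.01677882e-03  4.69139006e-04]
 [ 4.73346230e-04  4.14151421e-03 -9.99991312e-01]]
```

View pics/m4.png

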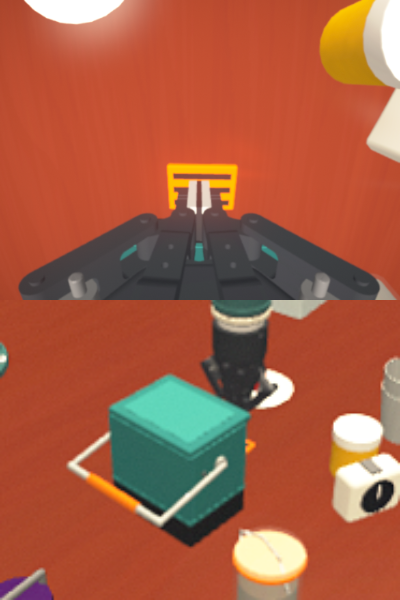

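drive_tool --series '[[[0,-0.004,-0.02,0,0,0,1],[0,-0.004,-0.026,0,0,0,1],[0,-0.004,-0.032,0,0,0,1],[0,-0.004,-0.038,0,0,0,1],[0,-0.004,-0.043,0,0,0,1],[0,-0.004,-0.048,0,0,0,1],[0,-0.004,-0.052,0,0,0,1],[0,-0.004,-0.054,0,0,0,1],[0,-0.004,-0.054,0,0,0,1]]]'

```text
time: 10.02
position: [0.5754, 0.1246, 0.0198]
orientation: [[0.001, 1.0, 0.004], [1.0, -0.001, 0.001], [0.001, 0.004, -1.0]]
contact_force: [-4.1, 1.7, 18.2]
gripper_width: -0.001
grip_force: 9.3
```

drive_tool --series '[[[0,0,-0.002,0,0,0,1],[0,0,-0.003,0,0,0,1],[0,0,-0.003,0,0,0,1],[0,0,-0.003,0,0,0,1],[0,0,-0.003,0,0,0,1]]]'

```text
time: 10.43
position: [0.5755, 0.1245, 0.019]
orientation: [[0.001, 1.0, 0.005], [1.0, -0.001, 0.001], [0.001, 0.005, -1.0]]
contact_force: [-9.1, 0.3, 37.8]
gripper_width: -0.0
grip_force: 18.7
```

```bash
python3 - <<'E'
from h import *
save("scene","scene5.png");save("top","top5.png")
b=cv2.imread('pics/scene5.png')[100:270,135:361];d=cv2.imread('pics/top5.png')[170:310,120:306]
cv2.imwrite('pics/m5.png',cv2.vconcat([cv2.resize(q,(400,300)) for q in(b,d)]))
E
```

```text
(no output)
```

View pics/m5.png

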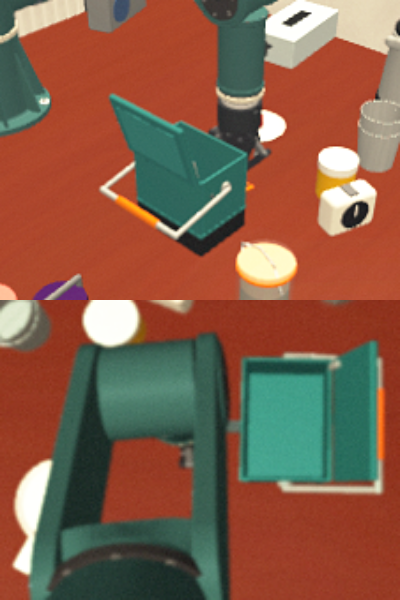

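drive_tool --series '[[[0,0,0.015,0,0,0,1],[0,0,0.03,0,0,0,1],[0,0,0.06,0,0,0,0.5],[0,0,0.1,0,0,0,-0.3],[0,0,0.135,0,0,0,-0.3],[-0.02,0.04,0.135,0,0,0,-0.3],[-0.04,0.075,0.135,0,0,0,-0.3],[-0.06,0.11,0.135,0,0,0,-0.3],[-0.08,0.145,0.135,0,0,0,-0.3],[-0.1,0.18,0.135,0,0,0,-0.3]]]'

```text
time: 11.37
position: [0.4726, 0.3055, 0.15]
orientation: [[0.002, 1.0, 0.001], [1.0, -0.002, 0.001], [0.001, 0.001, -1.0]]
contact_force: [1.2, -0.3, -0.4]
gripper_width: 0.646
grip_force: 0.0
```

drive_tool --series '[[[0,0,0,0,0,0,-0.3],[0,0,0,0,0,0,-0.3],[0,0,0,0,0,0,-0.3]]]'

```text
time: 11.62
position: [0.4738, 0.304, 0.1493]
orientation: [[-0.0, 1.0, 0.001], [1.0, 0.0, -0.0], [-0.0, 0.001, -1.0]]
contact_force: [0.1, -0.6, 0.0]
gripper_width: 0.649
grip_force: 0.0
```

```bash
python3 w.py w6 capsule spoon_rest; python3 - <<'E'
from h import *
save("scene","scene6.png")
a=cv2.imread('pics/w6.png')
b=cv2.imread('pics/scene6.png')[100:270,135:361]
cv2.imwrite('pics/m6.png',cv2.vconcat([cv2.resize(q,(400,300)) for q in(a,b)]))
E
```

```text
[0.4741 0.3034 0.1491] [0.4743 0.3806 0.2919]
capsule [([172.2, 249.4], 0.66)]
spoon_rest [([155.5, 239.6], 0.65)]
```

View pics/m6.png

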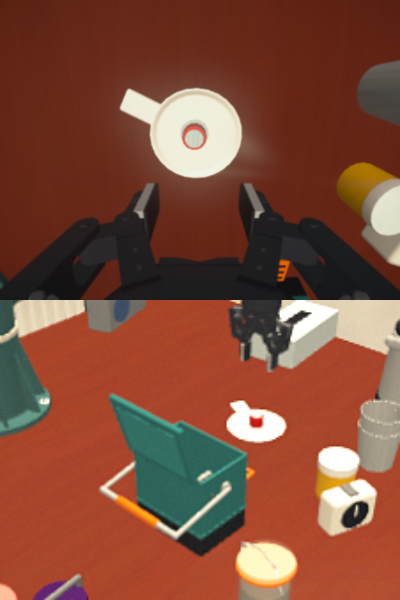

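```bash
python3 - <<'E'
from h import *
import pickle
c=pickle.load(open("pics/w6.pkl","rb"))
a=cv2.imread('pics/w6.png').astype(int)[150:200,220:275]
p=np.argwhere((a[...,2]-a[...,1]>70)&(a[...,2]>130))+[150,220]
print(len(p),p.mean(0),p.min(0),p.max(0))
print(onz(c,(176.5,248.5),.034),onz(c,p.mean(0),.025),onz(c,(p.min(0)+p.max(0))/2,.022),"dish",onz(c,(133*1.28,196*1.28),.01))
E
```

```text
290 [172.63448276 247.85862069] [159 233] [190 263]
[0.46950684 0.31459168 0.034     ] [0.46874532 0.31609739 0.025     ] [0.4688097  0.31351662 0.022     ] dish [0.4714894  0.31494927 0.01      ]
```

drive_tool --series '[[[-0.005,0.009,-0.03,0,0,0,-0.3],[-0.005,0.009,-0.07,0,0,0,-0.3],[-0.005,0.009,-0.11,0,0,0,-0.3],[-0.005,0.009,-0.13,0,0,0,-0.3],[-0.005,0.009,-0.139,0,0,0,-0.3],[-0.005,0.009,-0.139,0,0,0,0.3],[-0.005,0.009,-0.139,0,0,0,0.6],[-0.005,0.009,-0.139,0,0,0,0.8],[-0.005,0.009,-0.139,0,0,0,0.8],[-0.005,0.009,-0.139,0,0,0,0.8]]]'

```text
time: 12.65
position: [0.4697, 0.3134, 0.0111]
orientation: [[0.001, 1.0, 0.003], [1.0, -0.001, 0.001], [0.001, 0.003, -1.0]]
contact_force: [0.2, 0.4, -0.2]
gripper_width: 0.327
grip_force: 59.1
```

drive_tool --series '[[[0,0,0.04,0,0,0,0.8],[0,0,0.08,0,0,0,0.8],[0,0,0.12,0,0,0,0.8],[0,0,0.16,0,0,0,0.8],[0,0,0.2,0,0,0,0.8],[0.01,-0.03,0.22,0,0,0,0.8],[0.023,-0.065,0.22,0,0,0,0.8],[0.036,-0.1,0.22,0,0,0,0.8],[0.05,-0.135,0.22,0,0,0,0.8],[0.063,-0.17,0.22,0,0,0,0.8]]]'

```text
time: 13.48
position: [0.532, 0.1415, 0.2311]
orientation: [[0.0, 1.0, 0.003], [1.0, -0.0, 0.0], [0.0, 0.003, -1.0]]
contact_force: [1.1, -0.4, -0.8]
gripper_width: 0.329
grip_force: 59.3
```

drive_tool --series '[[[0.013,-0.035,0,0,0,0,0.8],[0.026,-0.07,0,0,0,0,0.8],[0.036,-0.1,0,0,0,0,0.8],[0.04,-0.126,0,0,0,0,0.8],[0.04,-0.13,0,0,0,0,0.8],[0.04,-0.13,-0.03,0,0,0,0.8]]]'

```text
time: 13.98
position: [0.5762, 0.0106, 0.2053]
orientation: [[0.004, 1.0, 0.012], [1.0, -0.004, -0.001], [-0.001, 0.012, -1.0]]
contact_force: [1.6, -0.2, 0.1]
gripper_width: 0.329
grip_force: 59.3
```

```bash
python3 - <<'E'
from h import *
s=read_state();print(s["position"],s["gripper_width"],s["grip_force"],s["contact_force"])
E
python3 w.py w7 capsule lid_edge; python3 - <<'E'
import cv2
from h import *
save("scene","scene7.png")
a=cv2.imread('pics/w7.png')
b=cv2.imread('pics/scene7.png')[100:270,135:361]
cv2.imwrite('pics/m7.png',cv2.vconcat([cv2.resize(q,(400,300)) for q in(a,b)]))
E
```

```text
[0.57624382 0.01062775 0.20528456] 0.3288943334489975 59.31552350521088 [ 1.61222141 -0.20067009  0.05077996]
[0.5706 0.0122 0.1967] [0.5755 0.0875 0.3478]
capsule [([249.5, 255.9], 0.89)]
lid_edge [([316.8, 250.7], 0.8)]
```

View pics/m7.png

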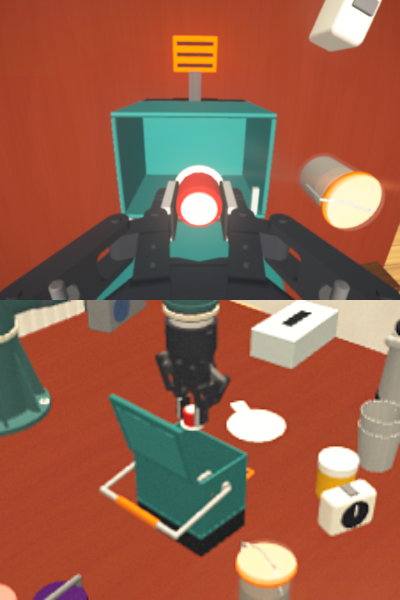

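drive_tool --series '[[[0.002,0,-0.03,0,0,0,0.8],[0.002,0,-0.06,0,0,0,0.8],[0.002,0,-0.07,0,0,0,0.8],[0.002,0,-0.07,0,0,0,0.8],[0.002,0,-0.07,0,0,0,0.1],[0.002,0,-0.07,0,0,0,-0.1],[0.002,0,-0.07,0,0,0,-0.1],[0.002,0,-0.07,0,0,0,-0.1],[0.002,0,-0.07,0,0,0,-0.1]]]'

```text
time: 14.93
position: [0.5741, 0.0129, 0.1307]
orientation: [[0.001, 1.0, 0.002], [1.0, -0.001, -0.0], [-0.0, 0.002, -1.0]]
contact_force: [0.6, 0.5, 0.8]
gripper_width: 0.552
grip_force: 0.0
```

drive_tool --series '[[[0,0,0.04,0,0,0,-0.1],[0,0.0,0.08,0,0,0,-0.1],[0,0.0,0.12,0,0,0,-0.1],[0,0.01,0.16,0,0,0,0.5],[0,0.01,0.2,0,0,0,1],[0,0.01,0.2,0,0,0,1]]]'

```text
time: 15.43
position: [0.5777, 0.0229, 0.3392]
orientation: [[0.001, 1.0, 0.015], [1.0, -0.001, -0.001], [-0.001, 0.015, -1.0]]
contact_force: [1.1, -0.7, 0.6]
gripper_width: 0.134
grip_force: 0.0
```

```bash
python3 w.py w8 capsule lid_edge; python3 - <<'E'
import cv2
from h import *
save("scene","scene8.png")
a=cv2.imread('pics/w8.png')
b=cv2.imread('pics/scene8.png')[100:270,135:361]
cv2.imwrite('pics/m8.png',cv2.vconcat([cv2.resize(q,(400,300)) for q in(a,b)]))
E
```

```text
[0.5764 0.0228 0.3354] [0.5762 0.0997 0.4817]
capsule [([159.0, 254.5], 0.69), ([191.3, 246.3], 0.62)]
lid_edge [([256.3, 247.8], 0.72), ([95.4, 246.3], 0.71)]
```

View pics/m8.png

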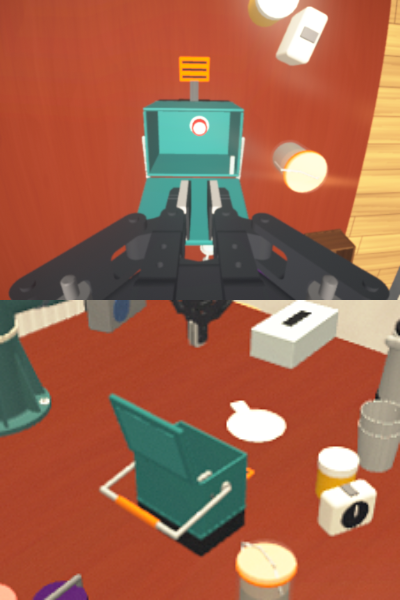

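drive_tool --series '[[[-0.003,-0.04,0,0,0,0,1],[-0.003,-0.08,0,0,0,0,1],[-0.003,-0.12,0,0,0,0,1],[-0.003,-0.155,0,0,0,0,1],[-0.003,-0.157,-0.03,0,0,0,1],[-0.003,-0.157,-0.07,0,0,0,1],[-0.003,-0.157,-0.1,0,0,0,1],[-0.003,-0.157,-0.1,0,0,0,1]]]'

```text
time: 16.3
position: [0.5645, -0.1326, 0.2212]
orientation: [[0.002, 1.0, -0.015], [1.0, -0.002, 0.005], [0.005, -0.015, -1.0]]
contact_force: [0.1, 0.3, -0.9]
gripper_width: -0.0
grip_force: 0.0
```

drive_tool --series '[[[0,0.015,0,0,0,0,1],[0,0.03,0,0,0,0,1],[0,0.042,0,0,0,0,1],[0,0.054,0,0,0,0,1],[0,0.066,0,0,0,0,1],[0,0.078,0,0,0,0,1],[0,0.09,0,0,0,0,1],[0,0.1,0,0,0,0,1],[0,0.1,0.01,0,0,0,1],[0,0.1,0.04,0,0,0,1]]]'

```text
time: 17.13
position: [0.5674, -0.0328, 0.2663]
orientation: [[-0.0, 1.0, -0.009], [1.0, 0.0, 0.001], [0.001, -0.009, -1.0]]
contact_force: [0.6, -0.1, -0.4]
gripper_width: -0.0
grip_force: 0.0
```

drive_tool --series '[[[0,0,0.03,0,0,0,1],[0,0,0.03,0,0,0,1],[0,0,0.03,0,0,0,1],[0,0,0.03,0,0,0,1],[0,0,0.03,0,0,0,1],[0,0,0.03,0,0,0,1],[0,0,0.03,0,0,0,1],[0,0,0.03,0,0,0,1],[0,0,0.03,0,0,0,1],[0,0,0.03,0,0,0,1]]]'

```text
time: 17.97
position: [0.5703, -0.0341, 0.2993]
orientation: [[0.001, 1.0, -0.001], [1.0, -0.001, 0.0], [0.0, -0.001, -1.0]]
contact_force: [0.6, -0.4, 0.3]
gripper_width: 0.0
grip_force: 0.0
```

```bash
python3 w.py w9 lid_edge; python3 - <<'E'
import cv2
from h import *
save("scene","scene9.png")
a=cv2.imread('pics/w9.png')
b=cv2.imread('pics/scene9.png')[100:270,135:361]
cv2.imwrite('pics/m9.png',cv2.vconcat([cv2.resize(q,(400,300)) for q in(a,b)]))
E
```

```text
[ 0.5704 -0.0341  0.2993] [0.5712 0.0426 0.4419]
lid_edge [([134.1, 255.4], 0.82)]
```

View pics/m9.png

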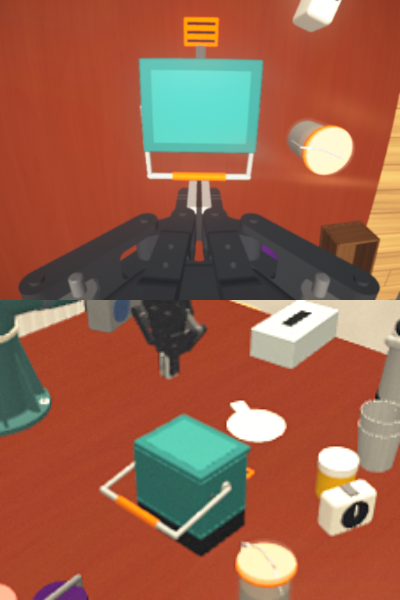

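drive_tool --series '[[[0,0.04,0,0,0,0,1],[0,0.08,0,0,0,0,1],[0,0.08,-0.04,0,0,0,1],[0,0.08,-0.08,0,0,0,1],[0,0.08,-0.12,0,0,0,1],[0,0.08,-0.132,0,0,0,1],[0,0.08,-0.138,0,0,0,1],[0,0.08,-0.14,0,0,0,1],[0,0.08,-0.14,0,0,0,1]]]'

```text
time: 18.87
position: [0.5676, 0.0463, 0.1605]
orientation: [[0.001, 1.0, -0.005], [1.0, -0.001, 0.001], [0.001, -0.005, -1.0]]
contact_force: [-4.8, 0.5, 4.9]
gripper_width: -0.004
grip_force: 2.8
```

drive_tool --series '[[[0,0,0.03,0,0,0,1],[0,0,0.07,0,0,0,1],[0,0,0.11,0,0,0,1],[0,0,0.15,0,0,0,1],[0,0,0.18,0,0,0,1],[0,0,0.18,0,0,0,1],[0,0,0.18,0,0,0,1]]]'

```text
time: 19.45
position: [0.572, 0.0458, 0.3428]
orientation: [[0.001, 1.0, 0.006], [1.0, -0.001, -0.0], [-0.0, 0.006, -1.0]]
contact_force: [0.1, 0.0, -0.2]
gripper_width: -0.005
grip_force: 0.0
```

```bash
python3 - <<'E'
from h import *
a=cv2.imread("pics/scene9.png").astype(int); b=save("scene","scene10.png")[:,:,::-1].astype(int)
c=(abs(a-b).max(2)>40); print("changed px in bin region",c[190:260,185:290].sum(), "px in total",c.sum())
print(close_job())
E
```

```text
changed px in bin region 0 px in total 7072
the job is handed in; nothing more can be done
None
```

The job is handed in (no verdict was returned): the handle is seated at the back, the capsule is in the bin, the lid is shut and the pedal is up; nothing else appears moved, though early in the handle swing the finger slipped outside the bar and read about 78 N at the wrist.

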